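Un-nest the cap cups and sort them into their size rows

TASK

Pull the nest of three metal cups apart and stand each cup upright on the floor of the row of the sorting board that already holds a sample cup of its own size. Set the cups down rather than dropping them, never tip one over, and leave the other things on the bench where they are.

Things in the scene. Friction and masses are not known exactly. Their poses are not given: they have to be found in the camera images.
- cup_wide: Loose wide cup: round open aluminium cup, 66 mm outside diameter, sides straight from 12 mm up to the rim (foot tapered to 60 mm), 36 mm high, wall 2.5 mm, floor 3 mm, about 100 g. Origin: centre of its underside; z up its axis. Starts upright, outermost of the nest, standing on the bench; nested cups have about 2 mm or more of play all round.
- cup_medium: Loose medium cup: round open aluminium cup, 54 mm outside diameter, sides straight from 24 mm up to the rim (foot tapered to 49 mm), 60 mm high, wall 2.5 mm, floor 3 mm, about 80 g. Origin: centre of its underside; z up its axis. Starts upright, inside the wide cup, on its floor, rim 63 mm above the bench; nested cups have about 2 mm or more of play all round.
- cup_narrow: Loose narrow cup: round open aluminium cup, 40 mm outside diameter, sides straight from 24 mm up to the rim (foot tapered to 38 mm), 84 mm high, wall 2.5 mm, floor 3 mm, about 60 g. Origin: centre of its underside; z up its axis. Starts upright, inside the medium cup, on its floor, rim 90 mm above the bench; nested cups have about 2 mm or more of play all round.
- board: Fixed plywood sorting board, 250 mm (its x) by 310 mm (its y), 12 mm thick, lying on the bench, turned a little. It carries three parallel rows side by side, 105 mm apart along y, which run along its x; which row is where varies. Origin: centre of its underside.
- row_wide: Row for wide cups, fixed on the board: lane 200 mm long (its x, away from the robot), 76 mm wide (y) inside. Origin: middle of the lane, on the board's top; steel floor at z = 3 mm, wooden rails 6 mm thick all round up to z = 14 mm. A fixed sample cup like the loose wide one stands in it at x = +55 mm; free from x = -100 to 22 mm.
- row_medium: Row for medium cups, fixed on the board: lane 200 mm long (its x, away from the robot), 64 mm wide (y) inside. Origin: middle of the lane, on the board's top; steel floor at z = 3 mm, wooden rails 6 mm thick all round up to z = 14 mm. A fixed sample cup like the loose medium one stands in it at x = +55 mm; free from x = -100 to 28 mm.
- row_narrow: Row for narrow cups, fixed on the board: lane 200 mm long (its x, away from the robot), 50 mm wide (y) inside. Origin: middle of the lane, on the board's top; steel floor at z = 3 mm, wooden rails 6 mm thick all round up to z = 14 mm. A fixed sample cup like the loose narrow one stands in it at x = +55 mm; free from x = -100 to 35 mm.
- tape_roll: Bystander: cream roll of masking tape lying flat, 88 mm across, 25 mm high; lies loose on the bench. Origin: centre of its underside.
- cork_block: Bystander: brown cork block, 64x73x24 mm; lies loose on the bench. Origin: centre of its underside.
- salt_jar: Bystander: jar with a black lid, 58 mm across, 70 mm high; lies loose on the bench. Origin: centre of its underside.
- cap_tin: Bystander: open tin of ornament caps, 70 mm across, 32 mm high (not one of the cups); lies loose on the bench. Origin: centre of its underside.
- pliers: Bystander: black-handled pliers, 108x144x14 mm, lying; lies loose on the bench. Origin: centre of its underside.
- marker: Bystander: black marker pen, 83x112x14 mm over all, lying askew; lies loose on the bench. Origin: centre of its underside.
- tweezers: Bystander: steel tweezers, 60x114x9 mm, lying; lies loose on the bench. Origin: centre of its underside.
Mind the look-alikes: they are no part of the job. Leave any red or turquoise look-alike of the cup_narrow alone.

How it is judged:
By the outcome, as a careful person would: the job done as asked, in the order asked, and still so for the second after the job is handed in, with the robot touching nothing.
It also fails if it takes over 67 s, if anything falls off the work surface, if the arm or the gripper's body presses on something with over 40 N, if the wrist force passes 120 N, or if a joint passes its speed limit or range.

ROBOT

A 6-joint arm with a two-finger parallel gripper is mounted at the origin on a cart in front of the work surface, level with it; the furniture and walls round the work are solid. World frame = base frame: x ahead of the robot, y to its left, z up, the work surface at z = 0. Lengths are in m, angles in rad, forces in N, time in s.
With the tool pointing down it reaches from about 0.375 to 0.925 m from the base axis. Payload 5.7 kg.
Tool frame: the origin (TCP) lies midway between the tips of the shut fingers; the grasp point (between the pads) lies 19 mm behind it; z points along the fingers, x is the direction in which the jaws open and shut, and the axes are right-handed (so a half turn about z gives the same grasp; the last joint's range is limited). The gripper opens to 88 mm and grips with 3 to 60 N. Pads are 20 mm wide; open, the fingers measure 115 mm over their backs; the gripper's body (75 mm by 178 mm) begins 61 mm behind the grasp point.
Start: joints at [-1.314, 0.359, 1.51, -0, 1.272, -0.115], TCP at [0.218, -0.559, 0.223] pointing down, gripper open.
Joint ranges: [-2.97, 2.97], [-1.01, 2.36], [0.21, 2.38], [-0.96, 4.11], [0.2, 2.71], [-2.98, 2.98]. Speed limits (rad/s): [2.39, 2.39, 3.14, 3.14, 3.14, 3.14].

INTERFACE

Orientations are given as a unit quaternion [x, y, z, w].
In Python, from bench import move_ptp, servo_line, goto_joints, move_gripper, sleep, inverse_kinematics, capture, PlanningError, close_job, spot_in, silhouettes, current_clock, current_joint_pos, current_qvel, current_joint_torque, current_position, current_orientation, current_force, current_torque, current_finger_gap gives the robot as it stands. Calls block until the motion is done:
- move_ptp(position, orientation): joint-space move of the TCP to a pose.
- servo_line(position, orientation=None, rate=0.15, contact_N=None): straight line of the TCP; orientation=None keeps the orientation; rate is the mean speed in m/s. With contact_N (N) it stops when the force on the tool has changed by that much, and returns True; else False.
- goto_joints(angles): joint-space move.
- move_gripper(opening): finger opening in m; the grip force is fixed at half the most; returns when the fingers have stopped.
- sleep(seconds).
- inverse_kinematics(position, orientation): joint angles nearest the present ones, or None.
- capture(name): name is "side" or "top"; returns a dict with "image" (480x640x3 uint8, blue, green, red), "range_z" (480x640 float32, m along the optical axis (not along the pixel's ray), 0 where there is no reading), "intrinsics" (3x3 intrinsics, pixels), "R" (3x3) and "t" (3): a world point X has camera coordinates R X + t. Camera axes: x right, y down, z forward; pixel columns grow to the right and rows downward; lengths in m; the calibration is good to about 2 mm. A picture is of the moment at which its call begins.
A pose or a line that the arm cannot do raises PlanningError and nothing moves.
- close_job(): hands the job in, once; it reports no verdict.
Trained networks look in the newest picture that a camera, given by its name, has taken for a name from the list of things; names that differ only in an ending like _2 or _b are one class to them, and where a whole thing is asked for, a point or a joint stands for the part that bears it (a point fixed in the world has none). Each returns a list of dicts, best first, with "conf" (0 to 1); they miss things now and then, are a little off and sometimes report something else, mostly with a low value. They report only what shows in the picture. A call takes as long as a camera call. They do not tell look-alikes from the thing itself.
- spot_in(camera, query): "xy" ([column, row] in pixels, amid what is visible of it).
- silhouettes(camera, query): "region" (480x640 bool, what is visible of it) and "xy" ([column, row] in pixels, amid what is visible of it).
Readings, each from a call of its own:
- current_clock(): time.
- current_joint_pos(): joint angles.
- current_qvel(): joint speeds.
- current_joint_torque(): joint torques, N m.
- current_position(): TCP position.
- current_orientation(): TCP orientation.
- current_force(): force on the tool from outside, world axes, zero at the start.
- current_torque(): the same for the moment, N m.
- current_finger_gap(): finger opening in m.
Only numpy, scipy, OpenCV 4.12 (cv2) and the standard library are available. Lean on these libraries where they do the work, as an engineer would, in place of code of your own. Each camera call takes 0.05 s, during which the arm holds its last target.

## Working session

There is one attempt and no reset: what is moved stays moved. The work goes in short steps, each a Python script; the robot and the scene stay as the last script left them, time stands still between calls to the robot, and variables do not carry over. Pictures are saved under pics/ and viewed, and the job is handed in when it is done.

```bash
ls; mkdir -p pics
cat > h.py <<'E'
import numpy as np, cv2
from bench import *
def cam(c,tag):
    d=capture(c); cv2.imwrite(f'pics/{tag}.png',d['image']); np.savez(f'{tag}.npz',**{k:np.array(v) for k,v in d.items()}); return d
def world(d):
    K=d['intrinsics'];z=d['range_z'];v,u=np.mgrid[:480,:640]
    P=np.stack([(u-K[0,2])/K[0,0]*z,(v-K[1,2])/K[1,1]*z,z],-1)
    return (P-d['t'])@np.array(d['R'])
E
python3 - <<'E'
from h import *
print(current_clock(),current_orientation())
for c in('top','side'):
    d=cam(c,c+'0'); W=world(d); print(c,-np.array(d['R']).T@d['t'])
    for q in('cup_wide','cup_medium','cup_narrow','row_wide','row_medium','row_narrow','board','cap_tin','salt_jar'):
        for r in spot_in(c,q):
            u,v=np.round(r['xy']).astype(int); print(q,round(r['conf'],2),u,v,W[v,u].round(3))
print(current_clock())
E
```

```text
pics
0.0 [ 8.25631819e-01 -5.64208565e-01 -6.91046997e-04 -5.62609457e-04]
top [0.3687198  0.03342881 1.38980527]
cup_wide 0.73 310 254 [0.543 0.057 0.016]
cup_wide 0.66 208 282 [0.463 0.341 0.004]
cup_medium 0.44 208 273 [0.483 0.328 0.066]
cup_narrow 0.81 226 232 [0.605 0.297 0.001]
cup_narrow 0.74 259 280 [0.47  0.198 0.005]
cup_narrow 0.73 199 270 [0.496 0.366 0.008]
cup_narrow 0.63 192 229 [0.611 0.391 0.01 ]
row_wide 0.69 383 246 [ 0.569 -0.148  0.011]
row_medium 0.67 253 199 [0.696 0.22  0.026]
row_medium 0.61 346 250 [ 0.556 -0.044  0.013]
row_narrow 0.92 309 257 [0.535 0.06  0.015]
row_narrow 0.2 197 269 [0.497 0.367 0.026]
board 0.67 359 171 [ 0.768 -0.076  0.07 ]
board 0.63 330 259 [0.53  0.001 0.012]
cap_tin 0.85 322 169 [0.787 0.026 0.023]
salt_jar 0.79 362 171 [ 0.767 -0.084  0.074]
side [-0.34832402  0.26191976  0.70446782]
cup_wide 0.93 169 299 [0.464 0.347 0.026]
cup_medium 0.58 165 286 [0.472 0.351 0.053]
cup_narrow 0.9 162 268 [0.513 0.355 0.067]
cup_narrow 0.9 150 248 [0.589 0.38  0.066]
cup_narrow 0.7 245 280 [0.449 0.198 0.061]
cup_narrow 0.67 195 251 [0.573 0.289 0.056]
cup_narrow 0.62 217 300 [0.397 0.256 0.064]
row_narrow 0.92 299 250 [0.575 0.063 0.025]
row_narrow 0.67 162 272 [0.479 0.353 0.082]
board 0.58 295 275 [0.503 0.087 0.014]
cap_tin 0.78 293 207 [0.757 0.04  0.028]
salt_jar 0.6 331 190 [ 0.763 -0.06   0.063]
1.0
```

Run:
```python
import cv2
a=cv2.imread('pics/top0.png');cv2.imwrite('pics/topc.png',cv2.resize(a[140:340,150:420],None,fx=2.9,fy=2.9,interpolation=cv2.INTER_CUBIC))
a=cv2.imread('pics/side0.png');cv2.imwrite('pics/sidec.png',cv2.resize(a[160:340,100:370],None,fx=2.9,fy=2.9,interpolation=cv2.INTER_CUBIC))
```

```text
(no output)
```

View pics/topc.png

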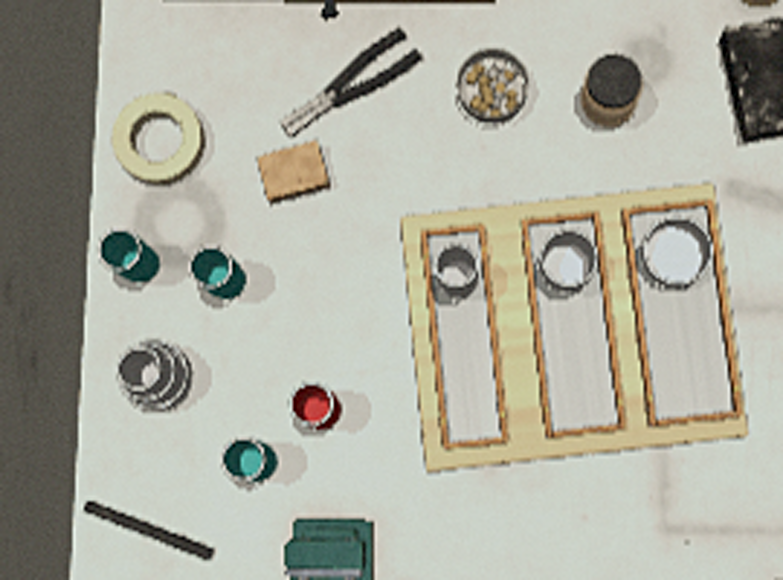

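View pics/sidec.png

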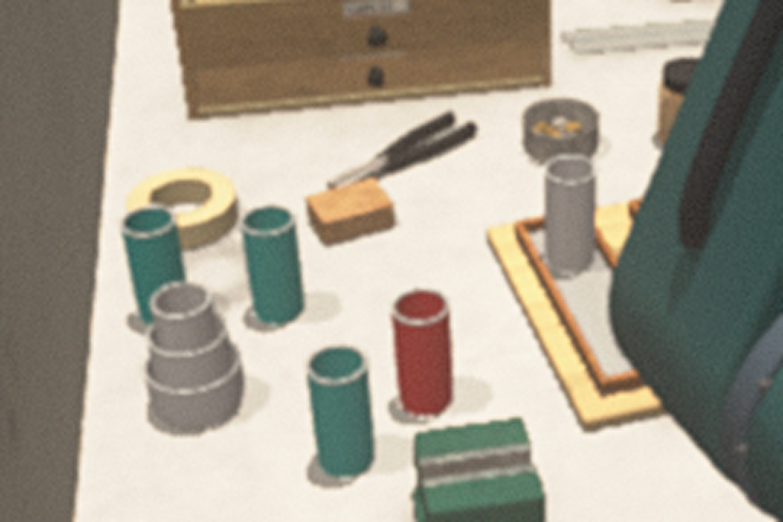

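View pics/top0.png

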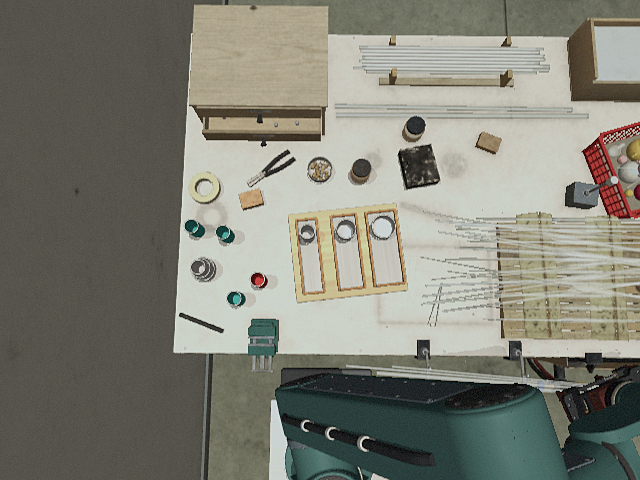

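View pics/side0.png

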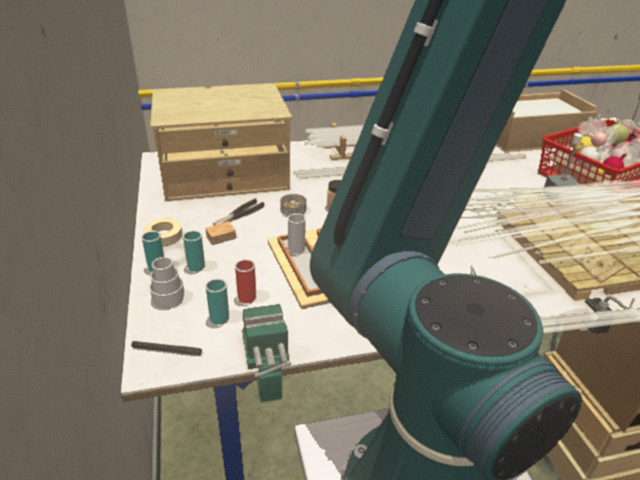

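The nest is the grey metal stack at top pixel (203,269). What could be mistaken for it: turquoise cups at (194,228), (225,234) and (236,298), a red cup at (258,281), the sample cups at (307,232), (345,230) and (382,228), and the cap tin at (320,169). In the side view only the nest at (166,285) shows three stepped grey rims. The rows, left to right, are narrow, medium and wide. Next I'll measure.

```bash
cat > loc.py <<'E'
import numpy as np, cv2
from scipy.optimize import least_squares
def load(t):
    d=dict(np.load(t+'.npz')); return d
def world(d):
    K=d['intrinsics'];z=d['range_z'];v,u=np.mgrid[:480,:640]
    P=np.stack([(u-K[0,2])/K[0,0]*z,(v-K[1,2])/K[1,1]*z,z],-1)
    return (P-d['t'])@d['R']
def plane(d,uv,z):
    K=d['intrinsics'];r=np.stack([(uv[:,0]-K[0,2])/K[0,0],(uv[:,1]-K[1,2])/K[1,1],np.ones(len(uv))],-1)@d['R']
    o=-d['R'].T@d['t']; return o+r*((z-o[2])/r[:,2])[:,None]
def proj(d,X):
    p=(X@d['R'].T+d['t'])@d['intrinsics'].T; return p[:,:2]/p[:,2:]
E
python3 - <<'E'
from loc import *
for t in('top0','side0'):
    d=load(t);W=world(d);ok=d['range_z']>0
    print(t,d['intrinsics'][0,0])
    # object clusters above the bench
    m=ok&(W[...,2]>.02)&(W[...,2]<.12)&(W[...,0]>.35)&(W[...,0]<.65)&(W[...,1]>.15)&(W[...,1]<.45)
    n,l=cv2.connectedComponents(m.astype(np.uint8))
    for i in range(1,n):
        p=W[l==i]
        if len(p)>40: print(len(p),p.mean(0).round(3),p.min(0).round(3),p.max(0).round(3))
    p=W[ok&(W[...,2]>-.05)]; 
    b=ok&(W[...,0]>.3)&(W[...,0]<.45)&(W[...,1]>-.1)&(W[...,1]<.1)&(abs(W[...,2])<.03); print('bench z',np.median(W[b][:,2]))
    w=W[ok&(W[...,2]>.3)&(W[...,1]>.3)&(W[...,0]>.0)&(W[...,0]<.8)]; print('wall',len(w),w.min(0) if len(w) else '')
d=load('top0')
hsv=cv2.cvtColor(d['image'],cv2.COLOR_BGR2HSV)
print(hsv[290,300],hsv[250,325],hsv[330,350])
W=world(d)
m=((hsv[...,1]>60)&(hsv[...,0]>8)&(hsv[...,0]<35)).astype(np.uint8); m[:200]=0;m[305:]=0;m[:,:285]=0;m[:,412:]=0
c=max(cv2.findContours(m,0,1)[0],key=cv2.contourArea)[:,0].astype(float)
P=plane(d,c,.012)[:,:2]
r=cv2.minAreaRect((P*1000).astype(np.float32)); print('rect',r)
E
```

```text
top0 496.09177878477857
229 [0.606 0.375 0.059] [0.586 0.355 0.02 ] [0.626 0.394 0.089]
203 [0.591 0.291 0.061] [0.571 0.27  0.02 ] [0.611 0.311 0.09 ]
411 [0.494 0.345 0.056] [0.463 0.318 0.02 ] [0.529 0.38  0.098]
135 [0.466 0.195 0.065] [0.446 0.175 0.02 ] [0.485 0.213 0.092]
165 [0.416 0.254 0.063] [0.396 0.234 0.02 ] [0.435 0.274 0.091]
42 [0.355 0.176 0.033] [0.35  0.152 0.02 ] [0.363 0.209 0.048]
bench z 0.0013259712914754928
wall 47906 [0.0357718  0.47672474 0.30000545]
side0 517.6264992727565
1715 [0.523 0.36  0.058] [0.461 0.32  0.02 ] [0.632 0.397 0.092]
609 [0.584 0.293 0.058] [0.569 0.273 0.02 ] [0.615 0.313 0.086]
691 [0.46  0.197 0.059] [0.445 0.176 0.02 ] [0.489 0.216 0.085]
765 [0.41  0.256 0.059] [0.395 0.236 0.02 ] [0.44  0.276 0.086]
bench z -0.0008785896971064667
wall 18693 [0.08142465 0.4795511  0.30000787]
[ 23  69 203] [ 33  55 209] [ 45  12 207]
rect ((550.9995727539062, -45.715850830078125), (248.93017578125, 309.1794738769531), 6.927578449249268)
```

```bash
cat >> loc.py <<'E'
def fit(W,ok,c0,r,z0,z1,ri=None):
    # fit circle centre to outside wall points with given radius
    c=np.array(c0,float)
    for k in range(8):
        q=W[ok]; dd=np.hypot(*(q[:,:2]-c).T)
        s=q[(q[:,2]>z0)&(q[:,2]<z1)&(dd>r-(.004 if k>2 else .009))&(dd<r+(.006 if k>2 else .012))]
        f=least_squares(lambda c:np.hypot(*(s[:,:2]-c).T)-r,c,loss='soft_l1',f_scale=.002); c=f.x
    return c,len(s),abs(f.fun).mean()
E
python3 - <<'E'
from loc import *
a=np.deg2rad(6.93);ex=np.array([np.cos(a),np.sin(a)]);ey=np.array([-ex[1],ex[0]]);B=np.array([.551,-.0457])
for t in('top0','side0'):
    d=load(t);W=world(d);ok=d['range_z']>0
    n=[.495,.347]
    for nm,r,z0,z1 in(('w',.033,.012,.034),('m',.027,.04,.062),('n',.020,.067,.092)): print(t,'nest',nm,fit(W,ok,n,r,z0,z1))
    for nm,r,z0,z1,o in(('n',.020,.03,.095,.105),('m',.027,.03,.073,0),('w',.033,.03,.049,-.105)):
        try:
            c=fit(W,ok,B+.055*ex+o*ey,r,z0,z1); q=c[0]-B; print(t,'sample',nm,c,(q@ex).round(4),(q@ey).round(4))
        except Exception as e: print(nm,e)
d=load('top0')
im=cv2.resize(d['image'],None,fx=6,fy=6,interpolation=cv2.INTER_CUBIC)
def draw(im,d,c,z,r,col):
    th=np.linspace(0,2*np.pi,60);X=np.stack([c[0]+r*np.cos(th),c[1]+r*np.sin(th),np.full(60,z)],-1)
    p=((proj(d,X)+.5)*6-.5).astype(int);cv2.polylines(im,[p.reshape(-1,1,2)],True,col,1)
for t in('top0','side0'):
    d=load(t);im=cv2.resize(d['image'],None,fx=6,fy=6,interpolation=cv2.INTER_CUBIC)
    for z,r in((.036,.033),(.063,.027),(.09,.02)): draw(im,d,(.496,.3475),z,r,(0,0,255))
    y,x=(235,170) if t=='top0' else (250,130); cv2.imwrite(f'pics/n_{t}.png',im[y*6:(y+65)*6,x*6:(x+70)*6])
d=load('top0');im=cv2.resize(d['image'],None,fx=6,fy=6,interpolation=cv2.INTER_CUBIC)
for o,w in((.105,.05),(0,.064),(-.105,.076)):
    X=np.array([[*(B+sx*.1*ex+(o+sy*w/2)*ey),.026] for sx,sy in((-1,-1),(1,-1),(1,1),(-1,1))])
    cv2.polylines(im,[((proj(d,X)+.5)*6-.5).astype(int).reshape(-1,1,2)],True,(0,0,255),1)
cv2.imwrite('pics/b.png',im[198*6:306*6-50,286*6:412*6])
E
```

```text
top0 nest w (array([0.49616249, 0.35132395]), 41, np.float64(0.0006815529468272522))
top0 nest m (array([0.49633371, 0.35091559]), 64, np.float64(0.0014282964918248702))
top0 nest n (array([0.4962859, 0.3494509]), 96, np.float64(0.001726320612171115))
top0 sample n (array([0.59087649, 0.0644165 ]), 104, np.float64(0.00145189885238981)) 0.0529 0.1045
top0 sample m (array([ 0.60337239, -0.03865331]), 105, np.float64(0.001624921624304624)) 0.0528 0.0007
top0 sample w (array([ 0.61635405, -0.14295814]), 70, np.float64(0.0016144688055435058)) 0.0531 -0.1044
side0 nest w (array([0.49846205, 0.35258428]), 303, np.float64(0.0010941693188196535))
side0 nest m (array([0.49843006, 0.3526318 ]), 280, np.float64(0.001155290991570577))
side0 nest n (array([0.49691169, 0.35243229]), 372, np.float64(0.0014679269937802068))
side0 sample n (array([0.59452896, 0.06666949]), 494, np.float64(0.0012962739709034279)) 0.0568 0.1063
side0 sample m (array([ 0.60559819, -0.03906389]), 0, np.float64(nan)) 0.055 0.0
side0 sample w (array([ 0.61826713, -0.14329679]), 0, np.float64(nan)) 0.055 -0.105loc.py:21: RuntimeWarning: Mean of empty slice.
  return c,len(s),abs(f.fun).mean()
  ret = ret.dtype.type(ret / rcount)
```

```bash
python3 -c "
import cv2,numpy as np
a=cv2.imread('pics/n_top0.png');b=cv2.imread('pics/n_side0.png');cv2.imwrite('pics/nn.png',cv2.resize(np.hstack([a,b]),None,fx=.95,fy=.95))"
```

```text
(no output)
```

View pics/nn.png

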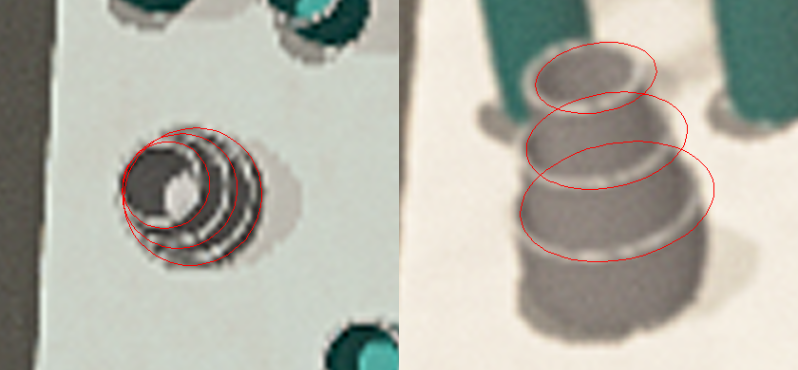

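View pics/b.png

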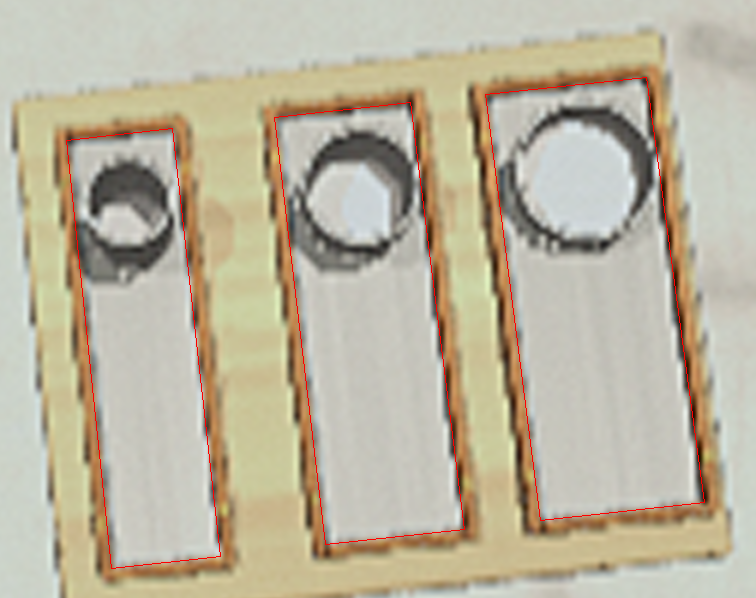

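The overlays agree to about 2 mm. The nest is near (0.497, 0.351) and the board near (0.552, -0.045), turned 6.93°, with rows narrow (+y), medium and wide. The left wall is at y≈0.477. First I'll grasp the narrow cup.

```bash
cat >> h.py <<'E'
A=np.deg2rad(6.93);ex=np.array([np.cos(A),np.sin(A)]);ey=np.array([-ex[1],ex[0]]);B=np.array([.552,-.045])
N=np.array([.497,.351])
def q(deg): p=np.deg2rad(deg)/2; return [np.cos(p),np.sin(p),0,0]
GQ=q(-70);PQ=q(6.93)
def st(): print('t',round(current_clock(),2),np.round(current_position(),4),'gap',round(current_finger_gap(),4),'F',np.round(current_force(),1))
E
python3 - <<'E'
from h import *
move_ptp([N[0],N[1],.22],GQ);st();print(np.round(current_joint_pos(),2))
print(servo_line([N[0],N[1],.0655],rate=.12,contact_N=6));st()
move_gripper(.03);st()
servo_line([N[0],N[1],.105],rate=.06);st()
d=cam('side','s1')
cv2.imwrite('pics/s1c.png',cv2.resize(d['image'][200:340,100:280],None,fx=4,fy=4))
E
```

```text
t 4.33 [0.4975 0.3504 0.22  ] gap 0.0877 F [-0.1  0.7 -0.4]
[ 0.5   0.37  1.49 -0.    1.27  1.72]
False
t 5.77 [0.4976 0.3513 0.0662] gap 0.0878 F [ 0.7  0.4 -0.5]
t 6.58 [0.497  0.351  0.0655] gap 0.0394 F [-0.6  0.5  0.7]
t 7.38 [0.4968 0.3509 0.105 ] gap 0.0395 F [ 0.2 -0.4 -0.7]
```

View pics/s1c.png

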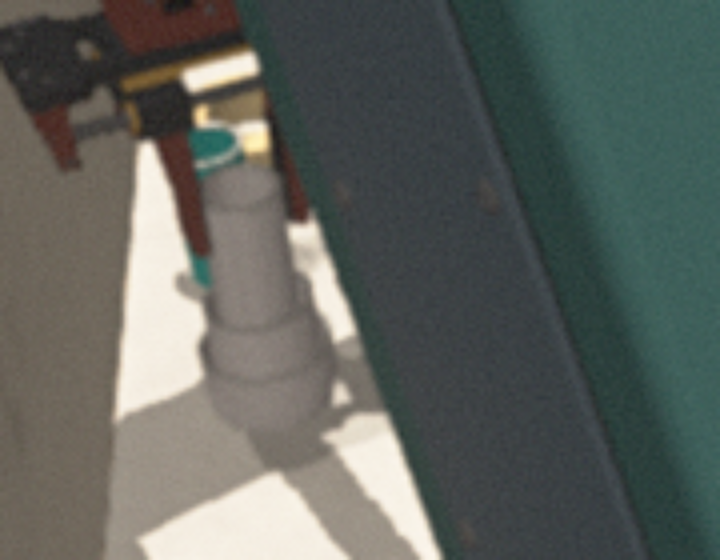

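The narrow cup is coming up alone; at crop (250,190) it is in the fingers, and the medium and wide cups have stayed put. Next I'll lift it and carry it over its row.

Run:
```python
from h import *
servo_line([N[0],N[1],.22],rate=.2)
P=B-.04*ex+.105*ey
move_ptp([*P,.22],PQ);st()
servo_line([*P,.10],rate=.12);st()
d=cam('side','s2');t=cam('top','t2')
cv2.imwrite('pics/s2c.png',np.hstack([cv2.resize(d['image'][180:320,220:360],(400,400)),cv2.resize(t['image'][190:310,280:400],(400,400))]))
```

```text
t 9.8 [0.4995 0.0547 0.2196] gap 0.0395 F [ 0.1  0.1 -0.7]
t 10.95 [0.5003 0.0544 0.1006] gap 0.0398 F [-0.1 -1.  -0.7]
```

View pics/s2c.png

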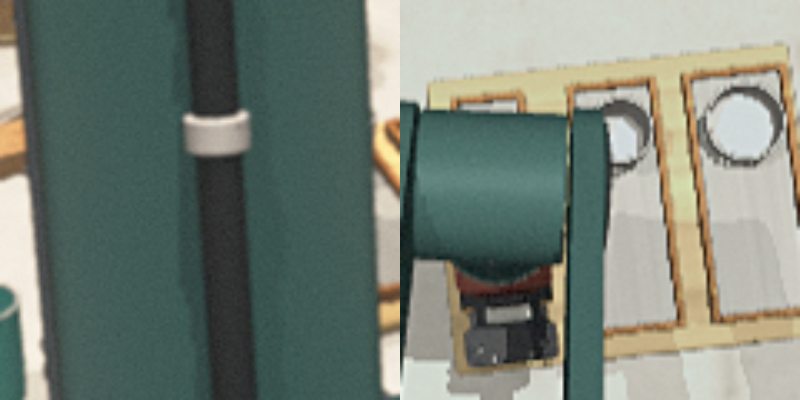

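The arm hides the cup in both views, so I'll lower it with contact sensing. I expect floor contact at TCP z≈0.0745, whereas a rail would stop it at about 0.0855.

Run:
```python
from h import *
P=B-.04*ex+.105*ey
print(servo_line([*P,.080],rate=.06,contact_N=4));st()
print(servo_line([*P,.0725],rate=.012,contact_N=3));st()
```

```text
False
t 11.53 [0.4992 0.0544 0.0794] gap 0.0396 F [ 0.1  0.3 -0.1]
True
t 12.03 [0.4998 0.0544 0.0744] gap 0.0392 F [-1.  -0.2  4.1]
```

Contact came at 0.0744, so the cup is on the floor. I'll release it and go to the nest.

Run:
```python
from h import *
P=B-.04*ex+.105*ey
move_gripper(.06);st()
servo_line([*P,.22],rate=.2)
move_ptp([*N,.2],GQ);st()
t=cam('top','t3');d=cam('side','s3')
from loc import fit
for n,i in(('top',t),('side',d)):
    W=world(i);ok=i['range_z']>0
    try:c=fit(W,ok,P,.02,.03,.095);print(n,c,P)
    except Exception as e:print(e)
    try:print(n,fit(W,ok,N,.027,.04,.062),fit(W,ok,N,.033,.012,.034))
    except Exception as e:print(e)
cv2.imwrite('pics/s3c.png',np.hstack([cv2.resize(d['image'][180:320,220:360],(400,400)),cv2.resize(t['image'][190:310,280:400],(400,400))]))
```

```text
t 12.57 [0.499  0.0544 0.0738] gap 0.0597 F [-0.3  0.4 -0.2]
t 15.09 [0.4969 0.3505 0.1995] gap 0.06 F [ 0.8  0.2 -0.8]
top (array([0.49610682, 0.0541673 ]), 65, np.float64(0.0014284308129014541)) [0.49962328 0.05440664]
top (array([0.49687483, 0.34986887]), 65, np.float64(0.0017742875175761244)) (array([0.49677467, 0.3512165 ]), 39, np.float64(0.0007336956913816285))
side (array([0.49962328, 0.05440664]), 0, np.float64(nan)) [0.49962328 0.05440664]
side (array([0.49670419, 0.35266676]), 440, np.float64(0.0015701267753109357)) (array([0.49819244, 0.3525062 ]), 308, np.float64(0.001033450028326648))loc.py:21: RuntimeWarning: Mean of empty slice.
  return c,len(s),abs(f.fun).mean()
  ret = ret.dtype.type(ret / rcount)
```

View pics/s3c.png

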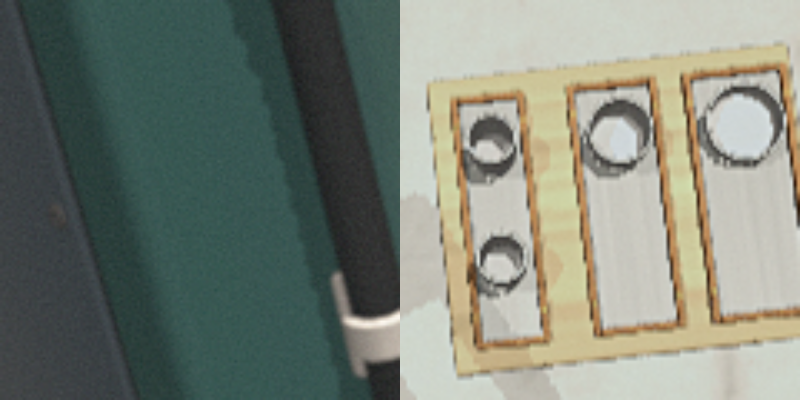

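The narrow cup stands upright, centred in its row at crop (502,262). Next is the medium cup.

Run:
```python
from h import *
move_gripper(.086)
print(servo_line([*N,.0385],rate=.12,contact_N=6));st()
move_gripper(.044);st()
servo_line([*N,.075],rate=.06);st()
d=cam('side','s4')
cv2.imwrite('pics/s4c.png',cv2.resize(d['image'][200:340,100:280],None,fx=3,fy=3))
```

```text
False
t 17.29 [0.4976 0.3514 0.0393] gap 0.0864 F [0.7 0.3 0.5]
t 17.9 [0.497  0.351  0.0386] gap 0.0538 F [ 1.  -1.   1.9]
t 18.66 [0.4969 0.3509 0.075 ] gap 0.0536 F [ 0.  -0.1 -0.8]
```

View pics/s4c.png

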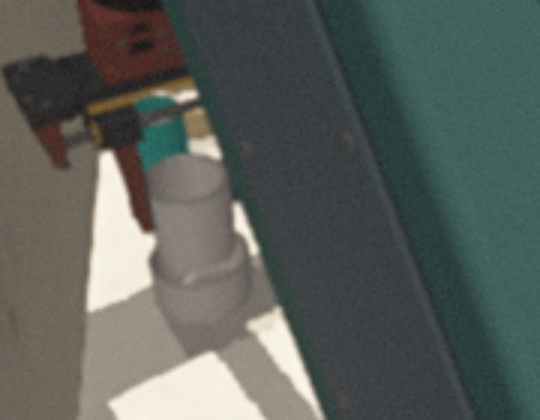

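The medium cup (crop 190,200) is rising out of the wide cup, which stays on the bench. I'll place it now, expecting contact at 0.0505.

Run:
```python
from h import *
P=B-.04*ex
servo_line([*N,.2],rate=.2)
move_ptp([*P,.2],PQ);st()
servo_line([*P,.08],rate=.12);
print(servo_line([*P,.057],rate=.06,contact_N=4));st()
print(servo_line([*P,.0485],rate=.012,contact_N=3));st()
```

```text
t 21.28 [ 0.5122 -0.0494  0.1997] gap 0.0538 F [ 0.1  0.6 -0.4]
False
t 22.97 [ 0.5119 -0.0498  0.0566] gap 0.0536 F [ 0.6 -0.2 -0.3]
True
t 23.52 [ 0.5124 -0.0499  0.0506] gap 0.0539 F [-0.3 -0.2  4.5]
```

Run:
```python
from h import *
P=B-.04*ex
move_gripper(.074);st()
servo_line([*P,.2],rate=.2)
move_ptp([*N,.2],GQ);st()
t=cam('top','t5');d=cam('side','s5')
from loc import fit
for n,i in(('top',t),('side',d)):
    W=world(i);ok=i['range_z']>0
    print(n,fit(W,ok,N,.033,.012,.034))
W=world(t);print(fit(W,t['range_z']>0,P,.027,.03,.073),P)
cv2.imwrite('pics/s5c.png',np.hstack([cv2.resize(d['image'][200:340,100:240],(400,400)),cv2.resize(t['image'][190:310,280:400],(400,400))]))
```

```text
t 24.06 [ 0.5116 -0.0497  0.05  ] gap 0.0739 F [ 0.4 -0.1  0.4]
t 26.76 [0.4971 0.3504 0.1996] gap 0.074 F [ 0.  -0.1 -0.1]
top (array([0.49751849, 0.34939876]), 65, np.float64(0.001120505991425269))
side (array([0.49692644, 0.35268369]), 524, np.float64(0.0014755739165434759))
(array([ 0.50850141, -0.04826288]), 83, np.float64(0.0015042660744608006)) [ 0.51229223 -0.04982627]
```

View pics/s5c.png

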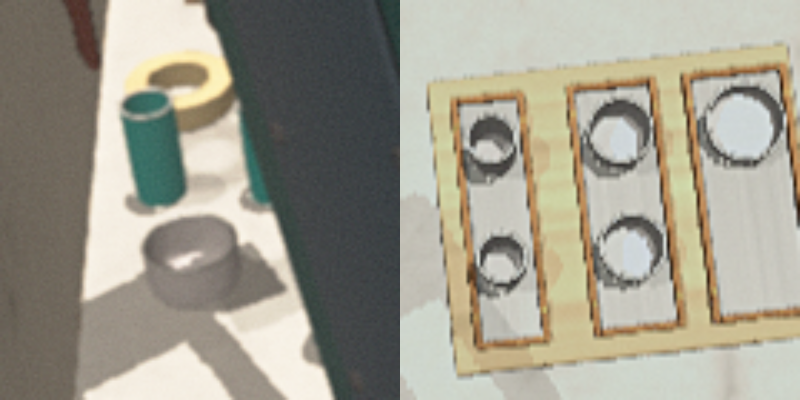

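The medium cup stands in its row at crop (628,250), and the wide cup is alone on the bench at crop (190,262). Now I'll grasp the wide one.

Run:
```python
from h import *
P=B-.04*ex-.105*ey
move_gripper(.088)
print(servo_line([*N,.04],rate=.12,contact_N=6),servo_line([*N,.010],rate=.06,contact_N=6));st()
move_gripper(.056);st()
if .062<current_finger_gap()<.07:
    servo_line([*N,.06],rate=.08);servo_line([*N,.2],rate=.2)
    move_ptp([*P,.2],PQ);st()
    servo_line([*P,.06],rate=.12);
    print(servo_line([*P,.032],rate=.06,contact_N=4));st()
    print(servo_line([*P,.023],rate=.012,contact_N=3));st()
```

```text
False False
t 29.44 [0.4969 0.3509 0.0097] gap 0.0879 F [0.1 0.2 1.1]
t 29.92 [0.4972 0.3511 0.0103] gap 0.0665 F [-0.8  0.4  1.3]
t 33.48 [ 0.525  -0.1535  0.1997] gap 0.0664 F [-0.5  0.4 -1.4]
False
t 35.42 [ 0.5248 -0.154   0.0316] gap 0.0664 F [ 0.2  0.2 -1.6]
True
t 35.99 [ 0.525  -0.1541  0.0253] gap 0.0665 F [-0.9  0.4  5. ]
```

Run:
```python
from h import *
P=B-.04*ex-.105*ey
move_gripper(.082);st()
servo_line([*P,.06],rate=.1);servo_line([*P,.22],rate=.2)
goto_joints([-1.314, 0.359, 1.51, -0, 1.272, -0.115]);st()
sleep(.3)
t=cam('top','t6');d=cam('side','s6')
from loc import fit
W=world(t)
for o,r,z1 in((.105,.02,.095),(0,.027,.073),(-.105,.033,.049)):
    c=fit(W,t['range_z']>0,B-.04*ex+o*ey,r,.03,z1)[0]-np.array([.551,-.0457]);print(c@ex,c@ey,c@ey-o)
cv2.imwrite('pics/t6c.png',np.hstack([cv2.resize(t['image'][190:310,280:420],(460,400)),cv2.resize(d['image'][200:340,100:200],(290,400))]))
cv2.imwrite('pics/t6d.png',cv2.resize(t['image'][140:340,150:420],None,fx=2.9,fy=2.9))
```

```text
t 36.47 [ 0.5242 -0.1537  0.0246] gap 0.0823 F [-0.5 -1.2  0.1]
t 39.76 [ 0.219  -0.5587  0.2226] gap 0.0822 F [-0.3 -0.5 -1. ]
-0.04229804979304498 0.10632003835940129 0.001320038359401296
-0.04242710687750975 0.0026898996480098944 0.0026898996480098944
-0.04088482903320989 -0.10268346155620968 0.002316538443790317
```

View pics/t6c.png

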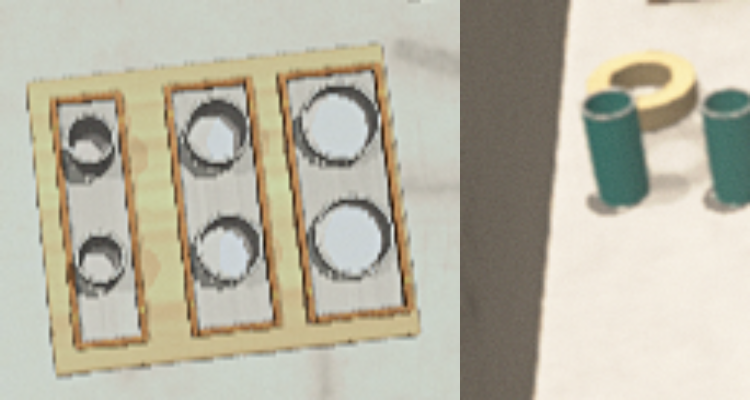

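View pics/t6d.png

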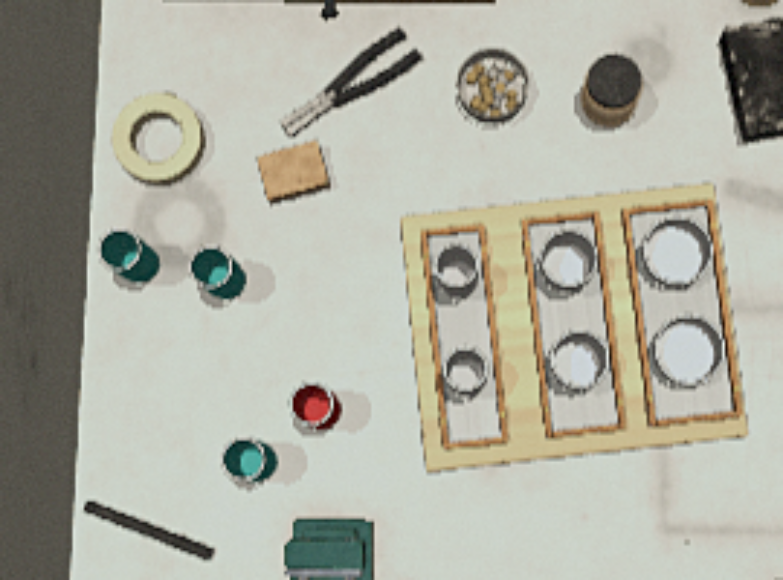

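All three cups stand in front of the samples of their own size: narrow at crop (465,374), medium at (577,362) and wide at (685,352). The bystanders look unmoved. I'll hand the job in.

```bash
python3 -c "
from bench import *
close_job();print(current_clock())"
```

```text
the job is handed in; nothing more can be done
the job is handed in; nothing more can be done
```

I pulled the nest apart (narrow, then medium, then wide) and stood each cup upright in the row with its own-size sample. The job was handed in at about 40 s, with the gripper clear of everything.

- **Placing:** each cup touched down within 0.3 mm of the height expected for the row floor, with about 5 N or less on the tool, and was released there.
- **Final position:** in the last top picture each cup stands alone, inside its rails, about 40 mm short of the row's middle. The circle fits put them 1 to 3 mm off the lane centrelines. The clearance is 5 mm, and the top camera's calibration alone is only good to about 2 mm.
- **Bystanders:** by eye, the other things on the bench are where they were in the first picture. The tweezers were outside the crops I compared.
- **Disagreement:** the two cameras differed by 2 to 4 mm throughout. I used averaged positions, and all three grasps worked. The arm hid the rows from the side camera during placing, so there is no clear side picture of the placed cups.

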